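# Seat a ring in the measuring fixture and snap the toggle clamp shut

## Robot

A 7-joint arm with a two-finger parallel gripper is mounted at the origin on the work surface. World frame = base frame: x ahead of the robot, y to its left, z up, the work surface at z = 0. Lengths are in m, angles in rad, forces in N, time in s.
With the tool pointing down it reaches from about 0.4 to 0.85 m from the base axis. Payload 10.4 kg.
Tool frame: the origin (TCP) lies at the very end of the fingers, on their centre line; the grasp point (between the pads) lies 19 mm behind it; z points along the fingers, y is the line along which they close (so a half turn about z gives the same grasp; the last joint's range is limited). The gripper opens to 85 mm and grips with 20 to 120 N. Pads are 22 mm wide; open, the fingers measure 114 mm over their backs; the gripper's body (76 mm by 85 mm) begins 54 mm behind the grasp point. The pads swing forward as they close: fully open they stand 13 mm farther back than shut.
Start: joints at [-1.297, 0.332, -0.065, 1.46, 0.022, 1.35, -0.088], TCP at [0.183, 0.598, 0.201] pointing down, gripper open.
Joint ranges: [-2.6, 2.6], [-0.5, 2.12], [-1.47, 1.34], [0.16, 2.42], [-1.27, 4.41], [0.06, 2.06], [-2.6, 2.6]. Speed limits (rad/s): [2.22, 2.22, 2.79, 2.79, 3.14, 3.14, 3.14].

## Interface

Orientations are given as a unit quaternion [w, x, y, z].
In Python, from rig import arm gives the robot as it stands.
- The arm moves only by the tool arm_command, never from a script. Its argument "deltas" is a list of rows, each an object with "rotation": the turn, a rotation vector about the tool's x, y, z in degrees, a list of three; "dp": the shift along the tool's x, y, z in m, a list of three; "fingers": the closure, from -1 (fully open) to 1 (shut). A call has 1 to 12 rows; each row shifts and turns the commanded pose from where the row before left it, along the tool's axes as they then stand; what a row does not reach is not made up. A row lasts 1/8 s, in which the tool goes at most 62.5 mm and 10.7 degrees, less where a joint would pass 70% of its speed; a pose out of reach is approached as far as the arm can. A call with a gripper value outside its range is refused whole. The fingers move at their own pace and stop on an object; the grip force is fixed at half the most. Time passes only in rows, so rows that do not move let the fingers close. It gives the time, the measured TCP pose, the force, the opening and the grip force at its end, in the units of the state.
- arm.observe(): the state, without advancing time (a new reading comes with each control period).
- arm.grab_frame(name): name is "scene" or "side" or "wrist"; returns (picture, depth): 420x560x3 uint8, blue, green, red; 420x560 float32, m along the optical axis (not along the pixel's ray), 0 where there is no reading.
- arm.camera_params(name): a dict with "fx", "fy", "cx", "cy" (pixels), "world_to_cam" (4x4, takes a point from world to camera coordinates); the wrist camera has in their place "tool_from_camera" (4x4, takes a point from camera to tool coordinates, whose origin is the TCP and whose axes are the flange's). Camera axes: x right, y down, z forward; pixel columns grow to the right and rows downward; lengths in m; the calibration is good to about 2 mm. A picture is of the moment at which its call begins: read the wrist's pose just before it. camera_params takes no time and is no camera call.
- arm.finish_job(): hands the job in; it is judged then, once.
Trained networks look in the newest picture that a camera, given by its name, has taken for a name from the list of things; names that differ only in an ending like _2 or _b are one class to them, and where a whole thing is asked for, a point or a joint stands for the part that bears it (a point fixed in the world has none). Each returns a list of dicts, best first, with "confidence" (0 to 1); they miss things now and then, are a little off and sometimes report something else, mostly with a low value. They report only what shows in the picture. A call takes as long as a camera call. They do not tell look-alikes from the thing itself.
- arm.spot_in(camera, thing): "rect" ([centre column, centre row, width, height] in pixels, round what is visible of it).
- arm.mark_of(camera, thing): "pixel" ([row, column] in pixels: a listed point, or the origin of a listed thing).
The state is a dict: "clock": time; "joint_pos": joint angles; "qd": joint speeds; "effort": joint torques, N m; "ee_pos": TCP position; "orientation": TCP orientation; "wrist_force": force on the tool from outside, world axes, zero at the start; "ft_torque": the same for the moment, N m; "grip_width": opening from 0.0 (shut) to 1.0 (fully open); "gripper_force": force on a finger pad.
Only numpy, scipy, OpenCV 4.12 (cv2) and the standard library are available. Lean on these libraries where they do the work, as an engineer would, in place of code of your own. Each camera call takes 0.05 s, during which the arm holds its last target. There are 200 camera calls.

## Task

On the aluminium fixture, push the wide steel ring with the fingertips along the plate until it is fully home against both faces of the V-stop, and only then swing the toggle clamp's handle over past centre so that the clamp snaps down and holds the ring there. Only touch and push: do not lift, tip or carry the ring, and leave the other things where they stand.

Things in the scene. Friction and masses are not known exactly. Their poses are not given: they have to be found in the camera images.
- fixture: Fixed aluminium plate 270 x 180 x 12 mm on the table. Origin on the table under the seated ring's centre; +x: the way the ring is pushed home; z up; plate x -125 to 145, y -90 to 90 mm. V-stop: two steel jaws 14 mm high, each 30 degrees to x, at x -10 to 29 mm, y 17 to 48 mm on either side, wide end to -x. Behind, x 50 to 100 mm, |y| under 33 mm: the clamp's bracket, 61 mm high above the table.
- seat (a point): Where the centre of the ring's underside is when it touches both faces of the V-stop: on the plate's top, 12 mm above the table, same axes as the fixture.
- ring: Loose ground and oiled steel ring (slippery, friction about 0.2), 52 mm outside diameter, 32 mm bore, 22 mm high, about 0.2 kg, lying flat on the plate 30 to 50 mm short of the seat on the -x side, up to 5 mm off the centre line. Origin at the centre of its underside.
- clamp (a joint): Toggle clamp angle, rad: handle and holding arm are one rigid piece with an over-centre spring. 0: open, arm up, handle leaning 0.85 rad from vertical to the fixture's +x. Grows as the handle swings up and over to -x. Below 0.65 it springs back (7 to 11 N at the handle's end); beyond, it snaps on by itself until its foot presses the seated ring (about 8 N) near 1.25, handle leaning 0.4 rad to -x.
- clamp_pivot (a point): Point on the clamp's level hinge axis (along the fixture's y), on the fixture's centre line: 75 mm along +x from the seat, 50 mm above the table. Same axes as the fixture. The arm ends in a rubber crossbar foot, 14 x 46 x 7 mm, 75 mm from the axis, which bridges the ring's bore.
- handle_grip (a point): Middle of the handle's black rubber sleeve, 75 mm from the hinge axis. The sleeve is a round bar of 20 mm diameter, 40 to 102 mm from the axis. Moves with the clamp; open, it lies on the +x side of the pivot.
- handle_tip (a point): Rounded end of the handle, 102 mm from the hinge axis (about 117 mm above the table and 77 mm to +x of the pivot when open). Moves with the clamp.
- bush: Bystander: narrow steel bush, 30 mm diameter, 40 mm high, standing on the plate near its +y edge. Origin at the centre of its underside.
- master: Bystander: small turned steel master with a round foot and head, 32 mm diameter, 54 mm high, standing on the plate near its -y edge beside the clamp. Origin at the centre of its underside.
- reagent: Bystander: brown bottle, 72 mm diameter, 150 mm high, on the table to the right. Origin at the centre of its underside.
- driver: Bystander: screwdriver lying on the table to the left.
- disc: Bystander: dark steel disc, 60 mm diameter, 16 mm high, on the table far left. Origin at the centre of its underside.
- tray: Bystander: grey plastic tray, 130 x 100 x 28 mm, on the table to the right. Origin at the centre of its underside.
- gauge_case: Bystander: closed black case, 90 x 150 x 35 mm, on the table at the far side. Origin at the centre of its underside.
Not all that is in view belongs to the job. Leave any blue or orange look-alike of the ring alone.

How it is judged:
On the way, in this order (a step that is already met when the one before it is completed fails the run):
1. the ring is home against the V-stop while the clamp is still open (horizontal distance between ring and seat below 0.004 m and value of joint clamp below 0.3 rad), for 0.1 s.
2. the clamp has snapped over and its foot presses on the ring (value of joint clamp above 1.18 rad and contact force between clamp and ring above 2.5 N), for 0.2 s.
At the end, for the whole second after the job is handed in: The ring lies flat on the plate within 4 mm of the seat against the V-stop, at rest, and the clamp is closed past centre (joint between 1.18 and 1.31 rad) with its foot pressing on the ring with more than 2.5 N (all of step 2 and horizontal distance between ring and seat below 0.004 m and z of ring in the frame of fixture below 0.015 m and angle between ring's own z axis and vertical below 0.06 rad and value of joint clamp below 1.31 rad and linear speed of ring below 0.01 m/s); the robot touches nothing.
It fails at once if the ring is lifted more than 8 mm off the plate (z of ring in the frame of fixture above 0.02 m).
It fails at once if the ring is tipped (angle between ring's own z axis and vertical above 0.3 rad).
It fails at once if the clamp is past centre before or without the ring home (value of joint clamp above 0.75 rad and horizontal distance between ring and seat above 0.008 m).
It fails at once if a bystander is disturbed (moved more than 15 mm) (distance of any of bush, master, reagent, driver, disc, tray, gauge_case from where it was at the start of the episode above 0.015 m).
It also fails if it takes over 48 s, if anything falls off the work surface, if the arm or the gripper's body presses on something with over 40 N, if the wrist force passes 120 N, or if a joint passes its speed limit or range.

## Working session

There is one attempt and no reset: what is moved stays moved. The work goes in short steps, Python scripts to look and compute and a tool call to move; the robot and the scene stay as the last step left them, time stands still between calls to the robot, and variables do not carry over. Pictures are saved under pics/ and viewed, at most 10 in all, crops included, and the job is handed in when it is done.

Besides the shell and the picture viewer there is one more tool, called after "Call:" by a JSON object that holds its "op" and its "data". arm_command: Moves the arm, as the interface text tells. Its arguments: {"type":"object","properties":{"deltas":{"type":"array","items":{"type":"object","properties":{"rotation":{"type":"array","items":{"type":"number"}},"dp":{"type":"array","items":{"type":"number"}},"fingers":{"type":"number"}}}}},"required":["deltas"]}

```bash
mkdir -p pics; cat > h.py <<'E'
import numpy as np, cv2
from rig import arm
from scipy.spatial.transform import Rotation as R
def snap(n,f):
    p,d=arm.grab_frame(n); cv2.imwrite('pics/'+f,p); return p,d
def w2p(n,P):
    c=arm.camera_params(n); q=(c['world_to_cam']@np.c_[np.atleast_2d(P),np.ones(len(np.atleast_2d(P)))].T)[:3]
    return np.c_[c['fx']*q[0]/q[2]+c['cx'],c['fy']*q[1]/q[2]+c['cy']]
def ray_z(n,u,v,z):
    c=arm.camera_params(n); M=np.linalg.inv(c['world_to_cam']); r=M[:3,:3]@[(u-c['cx'])/c['fx'],(v-c['cy'])/c['fy'],1]; o=M[:3,3]
    return o+r*(z-o[2])/r[2]
E
python3 - <<'E'
from h import *
np.set_printoptions(precision=4,suppress=True)
s=arm.observe(); print(s['ee_pos'],s['orientation'],s['clock'])
zs=dict(ring=.012,seat=.012,clamp_pivot=.05,bush=.012,master=.012,fixture=0,handle_tip=.117,handle_grip=.0995)
for n in ('scene','side'):
    snap(n,n+'0.png')
    for t,z in zs.items():
        for m in arm.mark_of(n,t)[:3]:
            v,u=m['pixel']; print(n,t,round(m['confidence'],2),np.round([u,v]),ray_z(n,u,v,z))
print(arm.observe()['clock'])
E
```

```text
[0.1827 0.5972 0.2005] [-0.0001  0.1479  0.989  -0.0007] 0.0
scene ring 0.8 [204. 196.] [ 0.518  -0.2619  0.012 ]
scene ring 0.79 [256. 196.] [ 0.4758 -0.1128  0.012 ]
scene ring 0.64 [195. 222.] [ 0.6199 -0.2479  0.012 ]
scene seat 0.66 [274. 196.] [ 0.4598 -0.0589  0.012 ]
scene bush 0.69 [270. 196.] [ 0.4619 -0.0705  0.012 ]
scene bush 0.45 [271. 199.] [ 0.4751 -0.064   0.012 ]
scene bush 0.43 [282. 184.] [ 0.4048 -0.0485  0.012 ]
scene master 0.65 [299. 214.] [0.5084 0.0295 0.012 ]
scene fixture 0.95 [273. 200.] [ 0.4673 -0.0593  0.    ]
scene handle_grip 0.8 [317. 178.] [0.4351 0.0613 0.0995]
side ring 0.75 [243. 263.] [ 0.4694 -0.1145  0.012 ]
side ring 0.73 [324. 256.] [ 0.6521 -0.1209  0.012 ]
side ring 0.67 [267. 325.] [ 0.5017 -0.2748  0.012 ]
side seat 0.79 [236. 248.] [ 0.4591 -0.069   0.012 ]
side bush 0.48 [204. 246.] [ 0.3848 -0.0544  0.012 ]
side master 0.48 [253. 213.] [0.5085 0.0291 0.012 ]
side fixture 0.71 [235. 248.] [ 0.456  -0.0604  0.    ]
side handle_grip 0.73 [214. 183.] [0.4246 0.0563 0.0995]
side handle_grip 0.43 [234. 245.] [ 0.4537 -0.1279  0.0995]
0.9
```

View pics/scene0.png

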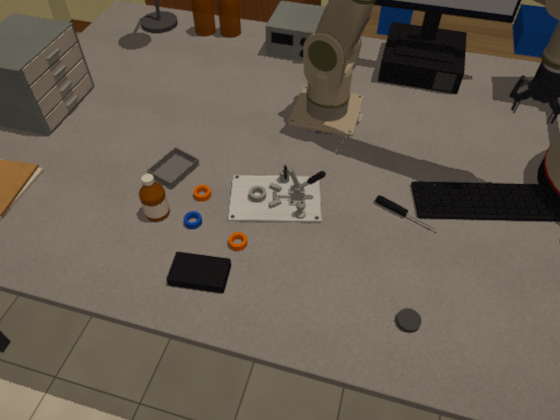

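View pics/side0.png

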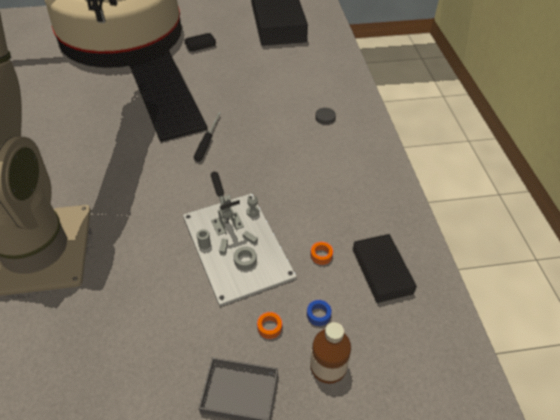

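Candidates for the ring: the orange rings at scene (202,192) and (237,241), the blue ring at (193,219), and the bare steel ring at (257,194) on the plate. The steel one on the plate is the target. I'll check it in a crop and fit the plate.

```bash
python3 - <<'E'
from h import *
np.set_printoptions(precision=4,suppress=True)
crops=[]
for n in ('scene','side'):
    p,d=arm.grab_frame(n); c=arm.camera_params(n); M=np.linalg.inv(c['world_to_cam'])
    v,u=np.mgrid[:420,:560]; o=M[:3,3]
    r=np.stack([(u-c['cx'])/c['fx'],(v-c['cy'])/c['fy'],np.ones(u.shape)],-1)@M[:3,:3].T
    X=o+r*d[...,None]; P=o+r*((.012-o[2])/r[...,2])[...,None]
    m=(abs(P[...,0]-.46)<.2)&(abs(P[...,1]+.06)<.22)&(d>0)
    b=p.min(-1)
    pl=(m&(b>125)).astype(np.uint8)
    k,l,st,_=cv2.connectedComponentsWithStats(pl); i=1+st[1:,4].argmax(); s=l==i
    q=P[s][:,:2].astype(np.float32)
    rect=cv2.minAreaRect(q*1000); box=cv2.boxPoints(rect)
    print(n,rect,'\n',box,'n',s.sum(),'z',np.median(X[s][:,2]))
    x0,y0,x1,y1=(220,155,340,230) if n=='scene' else (175,160,300,310)
    crops.append(cv2.resize(p[y0:y1,x0:x1],None,fx=(4 if n=='scene' else 3),fy=(4 if n=='scene' else 3),interpolation=cv2.INTER_CUBIC))
h=max(c.shape[0] for c in crops)
im=np.hstack([cv2.copyMakeBorder(c,0,h-c.shape[0],0,0,0) for c in crops]); im=cv2.resize(im,None,fx=.9,fy=.9); print(im.shape)
cv2.imwrite('pics/crop.png',im[:, :800])
E
```

```text
scene ((461.40240478515625, -55.91590881347656), (180.82528686523438, 270.0140075683594), 14.9207124710083) 
 [[ 339.2763   51.2594]
 [ 408.8001 -209.6505]
 [ 583.5285 -163.0912]
 [ 514.0047   97.8187]] n 2588 z 0.010783070393104
side ((460.9159240722656, -57.18524169921875), (182.03623962402344, 272.5570068359375), 14.853311538696289) 
 [[ 338.0048   51.2075]
 [ 407.8735 -212.2421]
 [ 583.827  -165.578 ]
 [ 513.9584   97.8716]] n 5733 z 0.010878577640823783
(405, 770, 3)
```

View pics/crop.png

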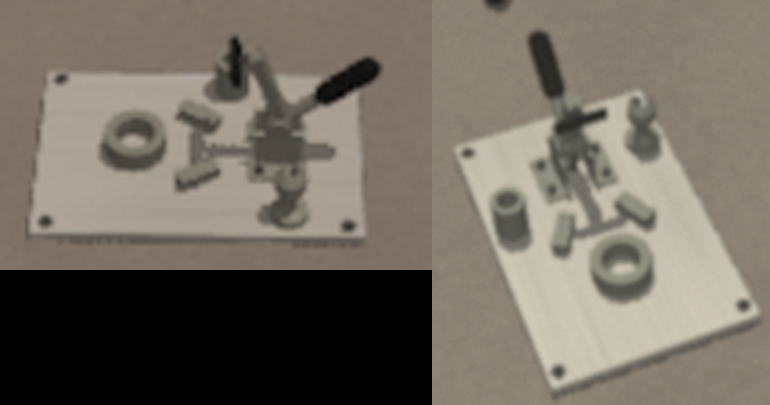

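The crop shows the bare steel ring at crop (133,140) left and (622,267) right, upstream of the open V, with the clamp open. Plate fit: seat near (0.464, -0.066), +x at 105° in world. I'll move behind the ring with tool x along fixture +x.

Call:
{"op": "arm_command", "data": {"deltas": [{"rotation": [0, 0, 9.7], "dp": [0, 0, -0.01], "fingers": 0}, {"rotation": [0, 0, 9.7], "dp": [0, 0, -0.01], "fingers": 0}, {"rotation": [0, 0, 9.7], "dp": [0, 0, -0.01], "fingers": 0}, {"rotation": [0, 0, 9.7], "dp": [0, 0, -0.01], "fingers": 0}, {"rotation": [0, 0, 9.7], "dp": [0, 0, -0.01], "fingers": 0.3}, {"rotation": [0, 0, 9.7], "dp": [0, 0, 0], "fingers": 0.3}, {"rotation": [0, 0, 0], "dp": [-0.03, 0.04, 0], "fingers": 0.3}, {"rotation": [0, 0, 0], "dp": [-0.04, 0.04, 0], "fingers": 0.3}, {"rotation": [0, 0, 0], "dp": [-0.04, 0.04, 0], "fingers": 0.3}, {"rotation": [0, 0, 0], "dp": [-0.05, 0.03, 0], "fingers": 0.3}, {"rotation": [0, 0, 0], "dp": [-0.05, 0, 0], "fingers": 0.3}, {"rotation": [0, 0, 0], "dp": [-0.05, 0, 0], "fingers": 0.3}]}}

```text
clock: 2.5
ee_pos: [0.3949, 0.3829, 0.2512]
orientation: [-0.0, 0.61, 0.792, 0.0]
wrist_force: [0.7, -0.2, -0.5]
grip_width: 0.349
gripper_force: 0.0
```

Call:
{"op": "arm_command", "data": {"deltas": [{"rotation": [0, 0, 0], "dp": [-0.05, 0, 0], "fingers": 0.3}, {"rotation": [0, 0, 0], "dp": [-0.05, 0, 0], "fingers": 0.3}, {"rotation": [0, 0, 0], "dp": [-0.05, 0, 0], "fingers": 0.3}, {"rotation": [0, 0, 0], "dp": [-0.05, 0, 0], "fingers": 0.3}, {"rotation": [0, 0, 0], "dp": [-0.05, -0.01, 0], "fingers": 0.3}, {"rotation": [0, 0, 0], "dp": [-0.05, -0.01, 0], "fingers": 0.3}, {"rotation": [0, 0, 0], "dp": [-0.05, -0.01, 0], "fingers": 0.3}, {"rotation": [0, 0, 0], "dp": [-0.04, -0.01, 0], "fingers": 0.3}, {"rotation": [0, 0, 0], "dp": [-0.04, 0, 0], "fingers": 0.3}, {"rotation": [0, 0, 0], "dp": [-0.03, 0, 0], "fingers": 0.3}, {"rotation": [0, 0, 0], "dp": [0, 0, 0], "fingers": 0.3}]}}

```text
clock: 3.88
ee_pos: [0.4731, -0.0726, 0.2515]
orientation: [0.0, 0.612, 0.791, 0.0]
wrist_force: [-0.6, 0.2, -1.0]
grip_width: 0.348
gripper_force: 0.0
```

```bash
cat >> h.py <<'E'
S=np.array([.4638,-.0662]); FX=np.array([-.257,.966]); FY=np.array([-.966,-.257])
def fix(P): return np.array([(P[:2]-S)@FX,(P[:2]-S)@FY])*1000
def wray(u,v,z,s):
    c=arm.camera_params('wrist'); q=s['orientation']; Rt=R.from_quat([q[1],q[2],q[3],q[0]]).as_matrix(); T=c['tool_from_camera']
    o=Rt@T[:3,3]+s['ee_pos']; r=Rt@T[:3,:3]@[(u-c['cx'])/c['fx'],(v-c['cy'])/c['fy'],1]
    return o+r*(z-o[2])/r[2]
E
python3 - <<'E'
from h import *
np.set_printoptions(precision=4,suppress=True)
s=arm.observe(); print('tcp fix',fix(s['ee_pos'])); snap('wrist','w1.png')
for t,z in dict(ring=.012,seat=.012,clamp_pivot=.05,bush=.012,master=.012).items():
    for m in arm.mark_of('wrist',t)[:2]:
        v,u=m['pixel']; P=wray(u,v,z,s); print(t,round(m['confidence'],2),round(u),round(v),P,fix(P))
E
```

```text
tcp fix [-8.5173 -7.3027]
ring 0.88 269 314 [ 0.5068 -0.264   0.012 ] [-202.0874    9.324 ]
ring 0.84 406 233 [ 0.6428 -0.1107  0.012 ] [ -88.9911 -161.431 ]
seat 0.64 274 160 [ 0.4623 -0.0644  0.012 ] [2.0972 1.0008]
clamp_pivot 0.95 273 94 [0.4447 0.0054 0.05  ] [74.0646  0.0826]
bush 0.84 213 128 [ 0.3868 -0.0467  0.012 ] [38.6204 69.3329]
master 0.43 272 163 [ 0.461 -0.068  0.012] [-1.0284  3.1323]
```

View pics/w1.png

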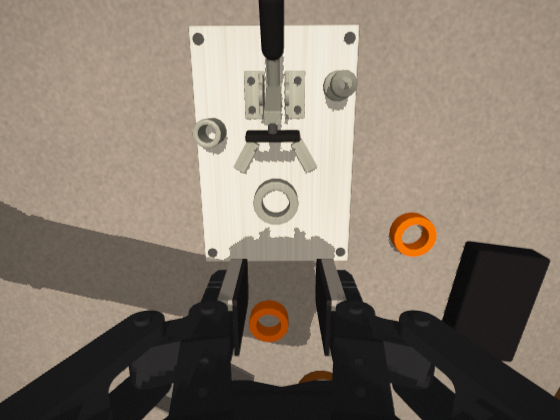

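The wrist picture shows the steel ring at (276,202), below the open V (jaws at (247,155) and (304,155)), with clamp pivot, bush and master matching the plate model. The orange rings at (269,314) and (413,234) are off the plate. I'll go behind the ring and down.

Call:
{"op": "arm_command", "data": {"deltas": [{"rotation": [0, 0, 0], "dp": [-0.045, -0.004, 0], "fingers": 0.3}, {"rotation": [0, 0, 0], "dp": [-0.042, -0.003, 0.0], "fingers": 0.3}, {"rotation": [0, 0, 0], "dp": [0, 0, 0.04], "fingers": 0.3}, {"rotation": [0, 0, 0], "dp": [0, 0, 0.05], "fingers": 0.3}, {"rotation": [0, 0, 0], "dp": [0, 0, 0.05], "fingers": 0.3}, {"rotation": [0, 0, 0], "dp": [0, 0, 0.04], "fingers": 0.3}, {"rotation": [0, 0, 0], "dp": [0, 0, 0.03], "fingers": 0.3}, {"rotation": [0, 0, 0], "dp": [0, 0, 0.015], "fingers": 0.3}, {"rotation": [0, 0, 0], "dp": [0, 0, 0.005], "fingers": 0.3}, {"rotation": [0, 0, 0], "dp": [0, 0, 0], "fingers": 0.3}]}}

```text
clock: 5.42
ee_pos: [0.489, -0.1562, 0.0219]
orientation: [0.0, 0.61, 0.792, 0.0]
wrist_force: [-0.9, 0.6, 1.5]
grip_width: 0.35
gripper_force: 0.0
```

```bash
python3 - <<'E'
from h import *
np.set_printoptions(precision=4,suppress=True)
s=arm.observe(); print('tcp fix',fix(s['ee_pos']),s['ee_pos'],s['wrist_force']); p,_=snap('wrist','w2.png')
for t,z in dict(ring=.012,seat=.012).items():
    for m in arm.mark_of('wrist',t)[:2]:
        v,u=m['pixel']; P=wray(u,v,z,s); print(t,round(m['confidence'],2),round(u),round(v),fix(P))
E
```

```text
tcp fix [-93.4174  -1.2187] [ 0.489  -0.1562  0.0219] [-0.8652  0.556   1.5141]
ring 0.81 415 417 [-214.8825  -87.941 ]
seat 0.77 278 58 [-0.0768 -0.6338]
```

View pics/w2.png

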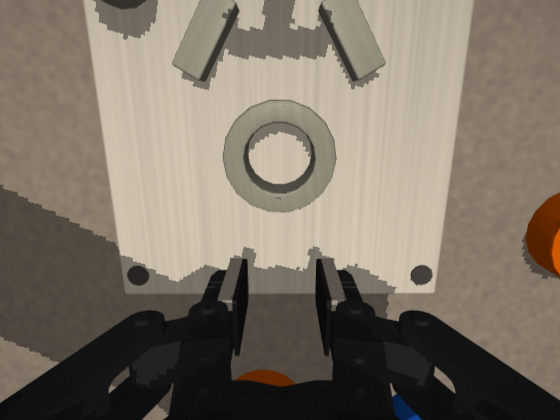

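Ring at (280,155), centred between the fingertips (240–322) and the jaws (mid 279). I'll lower slightly and push.

Call:
{"op": "arm_command", "data": {"deltas": [{"rotation": [0, 0, 0], "dp": [0, 0, 0.004], "fingers": 0.3}, {"rotation": [0, 0, 0], "dp": [0.004, 0, 0], "fingers": 0.3}, {"rotation": [0, 0, 0], "dp": [0.005, 0, 0], "fingers": 0.3}, {"rotation": [0, 0, 0], "dp": [0.005, 0, 0], "fingers": 0.3}, {"rotation": [0, 0, 0], "dp": [0.005, 0, 0], "fingers": 0.3}, {"rotation": [0, 0, 0], "dp": [0.005, 0, 0], "fingers": 0.3}, {"rotation": [0, 0, 0], "dp": [0.005, 0, 0], "fingers": 0.3}, {"rotation": [0, 0, 0], "dp": [0.005, 0, 0], "fingers": 0.3}, {"rotation": [0, 0, 0], "dp": [0.005, 0, 0], "fingers": 0.3}, {"rotation": [0, 0, 0], "dp": [0.005, 0, 0], "fingers": 0.3}]}}

```text
clock: 6.82
ee_pos: [0.4771, -0.1134, 0.0173]
orientation: [-0.0, 0.61, 0.792, 0.0]
wrist_force: [-0.9, -0.7, -0.3]
grip_width: 0.351
gripper_force: 0.0
```

```bash
python3 - <<'E'
from h import *
np.set_printoptions(precision=4,suppress=True)
s=arm.observe(); print('tcp fix',fix(s['ee_pos']),s['ee_pos'],s['wrist_force']); p,_=snap('wrist','w3.png')
g=cv2.cvtColor(p,cv2.COLOR_BGR2GRAY)
print(cv2.HoughCircles(cv2.GaussianBlur(g[:260],(5,5),0),cv2.HOUGH_GRADIENT,1,30,param1=80,param2=30,minRadius=45,maxRadius=75))
E
```

```text
tcp fix [-48.996   -0.7536] [ 0.4771 -0.1134  0.0173] [-0.8615 -0.651  -0.2772]
[[[280.5 246.5  54.9]]]
```

View pics/w3.png

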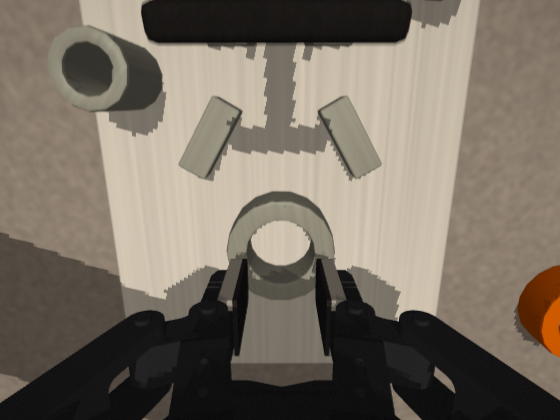

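The ring sits centred in the two fingertips at (281,246), with the jaws ahead at rows 95–180. I'll continue until force shows.

Call:
{"op": "arm_command", "data": {"deltas": [{"rotation": [0, 0, 0], "dp": [0.004, 0, 0], "fingers": 0.3}, {"rotation": [0, 0, 0], "dp": [0.004, 0, 0], "fingers": 0.3}, {"rotation": [0, 0, 0], "dp": [0.003, 0, 0], "fingers": 0.3}, {"rotation": [0, 0, 0], "dp": [0.002, 0, 0], "fingers": 0.3}, {"rotation": [0, 0, 0], "dp": [0, 0, 0], "fingers": 0.3}]}}

```text
clock: 7.5
ee_pos: [0.4739, -0.101, 0.0173]
orientation: [-0.0, 0.61, 0.792, 0.0]
wrist_force: [-0.3, 1.0, 0.4]
grip_width: 0.349
gripper_force: 0.0
```

```bash
python3 - <<'E'
from h import *
np.set_printoptions(precision=4,suppress=True)
s=arm.observe(); print('tcp fix',fix(s['ee_pos']),s['ee_pos'],s['wrist_force']); p,_=snap('wrist','w4.png')
g=cv2.cvtColor(p,cv2.COLOR_BGR2GRAY)
for c in cv2.HoughCircles(cv2.GaussianBlur(g[:270],(5,5),0),cv2.HOUGH_GRADIENT,1,30,param1=80,param2=25,minRadius=45,maxRadius=75)[0]: print(c,fix(wray(c[0],c[1],.034,s)))
E
```

```text
tcp fix [-36.2097  -0.7978] [ 0.4739 -0.101   0.0173] [-0.3313  0.9725  0.3645]Traceback (most recent call last):
  File "<stdin>", line 5, in <module>
TypeError: 'NoneType' object is not subscriptable
```

Call:
{"op": "arm_command", "data": {"deltas": [{"rotation": [0, 0, 0], "dp": [0.002, 0, 0], "fingers": 0.3}, {"rotation": [0, 0, 0], "dp": [0.002, 0, 0], "fingers": 0.3}, {"rotation": [0, 0, 0], "dp": [0, 0, 0], "fingers": 0.3}]}}

```text
clock: 7.92
ee_pos: [0.4728, -0.0971, 0.0173]
orientation: [-0.0, 0.61, 0.792, 0.0]
wrist_force: [0.1, -0.8, 0.7]
grip_width: 0.354
gripper_force: 0.0
```

```bash
python3 - <<'E'
from h import *
np.set_printoptions(precision=4,suppress=True)
s=arm.observe(); print('tcp fix',fix(s['ee_pos']),s['ee_pos'],s['wrist_force']); snap('wrist','w5.png')
E
```

```text
tcp fix [-32.1183  -0.7779] [ 0.4728 -0.0971  0.0173] [ 0.14   -0.8468  0.6649]
```

View pics/w5.png

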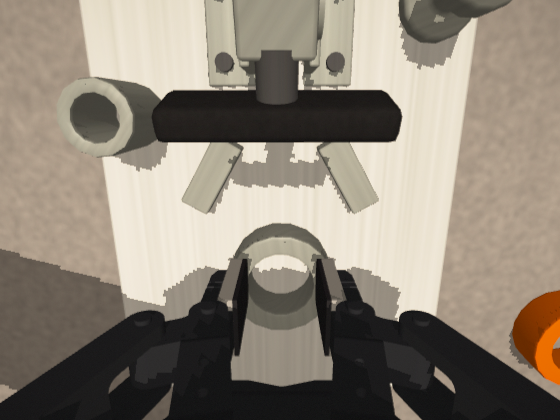

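The ring has kept its distance to the jaws (front edge at row 224, jaw corners at 213), so it has barely moved. I'll check the geometry before pushing on.

```bash
python3 - <<'E'
from h import *
np.set_printoptions(precision=4,suppress=True)
c=arm.camera_params('wrist'); T=c['tool_from_camera']; Ti=np.linalg.inv(T); print(T)
def tp(P): q=(Ti@np.r_[P,1])[:3]; return c['fx']*q[0]/q[2]+c['cx'],c['fy']*q[1]/q[2]+c['cy']
for P in ([0,0,0],[0,.015,0],[0,-.015,0],[.011,.015,-.005],[-.011,.015,-.005],[0,0,-.019]): print(P,tp(P))
s=arm.observe(); p,d=arm.grab_frame('wrist')
q=s['orientation']; Rt=R.from_quat([q[1],q[2],q[3],q[0]]).as_matrix()
def pt(u,v): 
    z=d[v,u]; X=T@[(u-c['cx'])/c['fx']*z,(v-c['cy'])/c['fy']*z,z,1]; return X[:3]*1000,np.r_[fix(Rt@X[:3]+s['ee_pos']),(Rt@X[:3]+s['ee_pos'])[2]*1000]
for uv in [(280,228),(280,235),(280,265),(280,305),(280,320),(280,340),(280,375),(241,262),(230,265),(320,262),(241,300),(200,200),(350,205),(250,250)]: print(uv,*pt(*uv))
p,_=snap('side','s6.png'); snap('scene','c6.png')
for n in('side','scene'):
  for m in arm.mark_of(n,'ring')[:4]:
    v,u=m['pixel']; print(n,m['confidence'],u,v,fix(ray_z(n,u,v,.012)))
a=cv2.resize(p[190:310,170:310],None,fx=4,fy=4,interpolation=cv2.INTER_CUBIC); cv2.imwrite('pics/s6c.png',a)
E
```

```text
[[-0.0007 -0.9579 -0.2872  0.0724]
 [ 1.     -0.0006 -0.0002  0.0007]
 [-0.     -0.2872  0.9579 -0.1723]
 [ 0.      0.      0.      1.    ]]
[0, 0, 0] (np.float64(280.1192095936823), np.float64(249.17219295300313))
[0, 0.015, 0] (np.float64(308.81182966897603), np.float64(249.15455097485955))
[0, -0.015, 0] (np.float64(251.42735203868432), np.float64(249.1898344623026))
[0.011, 0.015, -0.005] (np.float64(310.02298778697855), np.float64(232.66602378182745))
[-0.011, 0.015, -0.005] (np.float64(309.0687031853155), np.float64(272.59516719260165))
[0, 0, -0.019] (np.float64(279.983069692765), np.float64(264.8684009575083))
(280, 228) [13.082  -0.0249 -3.862 ] [-19.1508  -0.761   21.1441]
(280, 235) [ 13.5833   0.0179 -15.197 ] [-18.6514  -0.8045  32.4791]
(280, 265) [-11.5278  -0.1021   5.2434] [-43.7494  -0.6435  12.0352]
(280, 305) [-28.475   -0.0848  -7.5346] [-60.6916  -0.6328  24.8109]
(280, 320) [-31.2737  -0.0551 -16.9202] [-63.4906  -0.6578  34.196 ]
(280, 340) [-60.5409  -0.194    6.6331] [-92.7426  -0.4712  10.6386]
(280, 375) [-84.1377  -0.2299   5.0494] [-116.3302   -0.3965   12.219 ]
(241, 262) [  9.762  -16.1144 -36.8881] [-22.4477  15.3279  54.1696]
(230, 265) [  9.9521 -20.2233 -40.1687] [-22.2513  19.4349  57.4501]
(320, 262) [ 10.1132  16.6176 -37.6942] [-22.1506 -17.3916  54.9761]
(241, 300) [  3.3681 -14.2353 -56.1188] [-28.8449  13.4604  73.3994]
(200, 200) [ 28.7172 -38.2455  -7.9151] [-3.4597 37.4187 25.1989]
(350, 205) [26.3193 33.5395 -8.389 ] [ -5.9746 -34.3337  25.6734]
(250, 250) [  6.5714 -14.1705 -16.6208] [-25.6374  13.3898  33.9018]
side 0.96 246.1 263.9 [-52.6831   1.1517]
side 0.96 270.1 325.7 [-214.822    10.9595]
side 0.8 317.9 314.8 [-230.5707  -90.0452]
side 0.58 324.8 255.0 [ -99.5527 -171.7414]
scene 0.83 237.8 243.0 [ -87.813  -175.1646]
scene 0.79 194.6 221.3 [-217.7516 -100.7936]
scene 0.59 203.0 194.2 [-206.789     4.3706]
scene 0.5 254.8 192.3 [-51.0386  15.3689]
```

View pics/s6c.png

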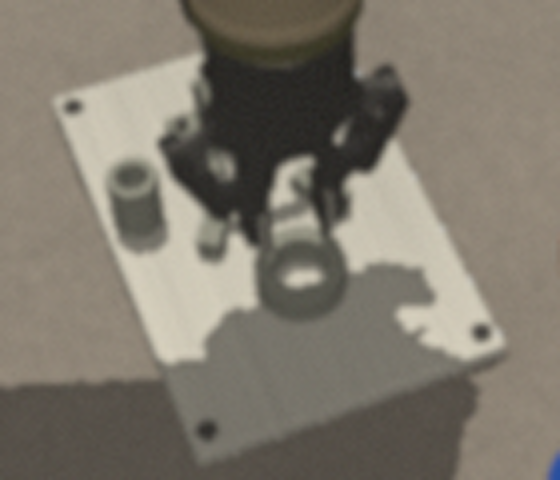

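```bash
python3 - <<'E'
from h import *
np.set_printoptions(precision=1,suppress=True,linewidth=150)
c=arm.camera_params('wrist'); T=c['tool_from_camera']
s=arm.observe(); print(s['joint_pos'],s['ee_pos']*1000 if hasattr(s['ee_pos'],'dtype') else s['ee_pos'])
p,d=arm.grab_frame('wrist'); v,u=np.mgrid[:420,:560]
X=(np.stack([(u-c['cx'])/c['fx']*d,(v-c['cy'])/c['fy']*d,d],-1)@T[:3,:3].T+T[:3,3])*1000
for col in (230,235,240,244,248):
    print(col,[(r,X[r,col].round().astype(int).tolist(),p[r,col].tolist()) for r in range(240,300,8)])
E
```

```text
[-0.6  0.3  0.7  2.1 -0.2  0.9  0.6] [472.9 -97.3  17.3]
230 [(240, [3, -27, 6], [216, 231, 240]), (248, [72, 1, -172], [216, 232, 240]), (256, [-6, -27, 6], [217, 232, 239]), (264, [10, -20, -40], [96, 107, 115]), (272, [10, -19, -47], [96, 107, 115]), (280, [10, -18, -54], [95, 106, 114]), (288, [10, -18, -60], [95, 106, 114]), (296, [10, -17, -65], [96, 106, 114])]
235 [(240, [3, -24, 5], [218, 232, 239]), (248, [-2, -24, 6], [217, 232, 240]), (256, [-1, -23, -7], [73, 83, 85]), (264, [11, -18, -41], [97, 107, 115]), (272, [9, -18, -45], [96, 106, 114]), (280, [11, -16, -55], [96, 106, 114]), (288, [10, -16, -60], [33, 35, 39]), (296, [10, -15, -65], [23, 23, 25])]
240 [(240, [3, -22, 7], [216, 231, 240]), (248, [4, -20, -8], [77, 88, 92]), (256, [3, -19, -17], [92, 104, 107]), (264, [10, -16, -40], [91, 102, 109]), (272, [10, -15, -47], [24, 24, 27]), (280, [10, -15, -54], [20, 19, 23]), (288, [9, -14, -57], [15, 14, 16]), (296, [7, -14, -59], [16, 17, 16])]
244 [(240, [5, -19, -1], [77, 87, 89]), (248, [7, -17, -15], [86, 98, 101]), (256, [3, -17, -17], [91, 104, 108]), (264, [10, -15, -40], [20, 21, 23]), (272, [9, -14, -44], [14, 13, 15]), (280, [5, -14, -44], [15, 13, 14]), (288, [2, -14, -45], [16, 15, 18]), (296, [-1, -14, -46], [14, 14, 16])]
248 [(240, [8, -16, -7], [81, 91, 95]), (248, [7, -15, -16], [156, 178, 185]), (256, [3, -15, -16], [122, 138, 146]), (264, [0, -15, -18], [91, 104, 108]), (272, [-4, -15, -18], [99, 112, 116]), (280, [-10, -16, -16], [52, 58, 60]), (288, [-6, -14, -30], [46, 50, 52]), (296, [-9, -14, -31], [59, 66, 69])]
```

Depth shows the fingertips ending about 30–36 mm behind the reported TCP (near z≈0.05), so they passed over the ring (top z=0.034, centre x≈-42 mm) untouched. I'll back out and go lower, checking the force.

Call:
{"op": "arm_command", "data": {"deltas": [{"rotation": [0, 0, 0], "dp": [-0.02, 0, 0], "fingers": 0.3}, {"rotation": [0, 0, 0], "dp": [-0.02, 0, 0], "fingers": 0.3}, {"rotation": [0, 0, 0], "dp": [-0.02, 0, 0], "fingers": 0.3}, {"rotation": [0, 0, 0], "dp": [-0.002, 0, 0], "fingers": 0.3}, {"rotation": [0, 0, 0], "dp": [0, 0, 0.008], "fingers": 0.3}, {"rotation": [0, 0, 0], "dp": [0, 0, 0.008], "fingers": 0.3}, {"rotation": [0, 0, 0], "dp": [0, 0, 0.004], "fingers": 0.3}, {"rotation": [0, 0, 0], "dp": [0, 0, 0], "fingers": 0.3}]}}

```text
clock: 9.28
ee_pos: [0.4884, -0.1569, -0.0031]
orientation: [-0.0, 0.61, 0.792, -0.0]
wrist_force: [-0.4, -0.1, -0.2]
grip_width: 0.35
gripper_force: 0.0
```

```bash
cat > tip.py <<'E'
from h import *
np.set_printoptions(precision=1,suppress=True,linewidth=150)
c=arm.camera_params('wrist'); T=c['tool_from_camera']
s=arm.observe(); print(fix(s['ee_pos']),s['ee_pos'][2],s['wrist_force'])
p,d=arm.grab_frame('wrist'); v,u=np.mgrid[:420,:560]
X=(np.stack([(u-c['cx'])/c['fx']*d,(v-c['cy'])/c['fy']*d,d],-1)@T[:3,:3].T+T[:3,3])*1000
z=s['ee_pos'][2]*1000-X[...,2]; m=(d>.05)
for col in (235,240,244,248,280):
    print(col,[(r,*X[r,col,:2].round().astype(int),round(z[r,col])) for r in range(230,300,6)])
E
python3 tip.py
```

```text
[-93.9  -0.4] -0.003140575985838598 [-0.4 -0.1 -0.2]
235 [(230, np.int64(16), np.int64(-21), 11), (236, np.int64(13), np.int64(-21), 12), (242, np.int64(10), np.int64(-21), 12), (248, np.int64(7), np.int64(-22), 11), (254, np.int64(4), np.int64(-22), 12), (260, np.int64(10), np.int64(-19), 33), (266, np.int64(10), np.int64(-18), 38), (272, np.int64(10), np.int64(-17), 44), (278, np.int64(10), np.int64(-17), 49), (284, np.int64(10), np.int64(-16), 53), (290, np.int64(10), np.int64(-16), 58), (296, np.int64(11), np.int64(-15), 63)]
240 [(230, np.int64(16), np.int64(-19), 11), (236, np.int64(13), np.int64(-19), 12), (242, np.int64(10), np.int64(-19), 12), (248, np.int64(7), np.int64(-19), 11), (254, np.int64(4), np.int64(-19), 11), (260, np.int64(10), np.int64(-17), 33), (266, np.int64(10), np.int64(-16), 38), (272, np.int64(10), np.int64(-15), 44), (278, np.int64(10), np.int64(-15), 48), (284, np.int64(10), np.int64(-14), 53), (290, np.int64(8), np.int64(-14), 54), (296, np.int64(6), np.int64(-14), 55)]
244 [(230, np.int64(16), np.int64(-17), 12), (236, np.int64(13), np.int64(-17), 11)
[... 638 characters left out ...]
(266, np.int64(-3), np.int64(-16), 11), (272, np.int64(-6), np.int64(-16), 11), (278, np.int64(-9), np.int64(-16), 11), (284, np.int64(-12), np.int64(-16), 12), (290, np.int64(-7), np.int64(-14), 26), (296, np.int64(-9), np.int64(-14), 29)]
280 [(230, np.int64(16), np.int64(0), 12), (236, np.int64(13), np.int64(0), 11), (242, np.int64(9), np.int64(0), 11), (248, np.int64(7), np.int64(0), 11), (254, np.int64(4), np.int64(0), 13), (260, np.int64(1), np.int64(0), 12), (266, np.int64(-2), np.int64(0), 12), (272, np.int64(-6), np.int64(0), 12), (278, np.int64(-9), np.int64(0), 12), (284, np.int64(-13), np.int64(0), 11), (290, np.int64(-16), np.int64(0), 12), (296, np.int64(-18), np.int64(0), 13)]
```

Call:
{"op": "arm_command", "data": {"deltas": [{"rotation": [0, 0, 0], "dp": [0, 0, 0.004], "fingers": 0.3}, {"rotation": [0, 0, 0], "dp": [0, 0, 0.003], "fingers": 0.3}, {"rotation": [0, 0, 0], "dp": [0, 0, 0.002], "fingers": 0.3}, {"rotation": [0, 0, 0], "dp": [0, 0, 0], "fingers": 0.3}]}}

```text
clock: 9.82
ee_pos: [0.4886, -0.1572, -0.0119]
orientation: [-0.0, 0.61, 0.792, -0.0]
wrist_force: [-0.3, -0.8, 0.7]
grip_width: 0.353
gripper_force: 0.0
```

```bash
python3 tip.py | grep -E "^(\[|24[48])"
```

```text
[-94.3  -0.5] -0.011886274946623178 [-0.3 -0.8  0.7]
244 [(230, np.int64(19), np.int64(-16), 12), (236, np.int64(16), np.int64(-16), 12), (242, np.int64(13), np.int64(-16), 12), (248, np.int64(10), np.int64(-16), 11), (254, np.int64(8), np.int64(-16), 12), (260, np.int64(10), np.int64(-15), 24), (266, np.int64(10), np.int64(-14), 29), (272, np.int64(8), np.int64(-14), 32), (278, np.int64(6), np.int64(-14), 33), (284, np.int64(4), np.int64(-14), 33), (290, np.int64(2), np.int64(-14), 34), (296, np.int64(-1), np.int64(-14), 34)]
248 [(230, np.int64(19), np.int64(-14), 11), (236, np.int64(16), np.int64(-14), 11), (242, np.int64(14), np.int64(-14), 12), (248, np.int64(10), np.int64(-14), 11), (254, np.int64(8), np.int64(-14), 12), (260, np.int64(4), np.int64(-15), 11), (266, np.int64(2), np.int64(-15), 12), (272, np.int64(-2), np.int64(-15), 11), (278, np.int64(-4), np.int64(-15), 12), (284, np.int64(-8), np.int64(-15), 12), (290, np.int64(-7), np.int64(-14), 18), (296, np.int64(-10), np.int64(-14), 19)]
```

Call:
{"op": "arm_command", "data": {"deltas": [{"rotation": [0, 0, 0], "dp": [0.005, 0, 0.002], "fingers": 0.3}, {"rotation": [0, 0, 0], "dp": [0.005, 0, 0], "fingers": 0.3}, {"rotation": [0, 0, 0], "dp": [0.005, 0, 0], "fingers": 0.3}, {"rotation": [0, 0, 0], "dp": [0.004, 0, 0], "fingers": 0.3}, {"rotation": [0, 0, 0], "dp": [0.004, 0, 0], "fingers": 0.3}, {"rotation": [0, 0, 0], "dp": [0.004, 0, 0], "fingers": 0.3}, {"rotation": [0, 0, 0], "dp": [0.004, 0, 0], "fingers": 0.3}, {"rotation": [0, 0, 0], "dp": [0.004, 0, 0], "fingers": 0.3}, {"rotation": [0, 0, 0], "dp": [0, 0, 0], "fingers": 0.3}]}}

```text
clock: 11.0
ee_pos: [0.4797, -0.1229, -0.0137]
orientation: [-0.0, 0.61, 0.792, 0.0]
wrist_force: [0.3, -0.1, -0.4]
grip_width: 0.347
gripper_force: 0.0
```

```bash
cat > ringpos.py <<'E'
from h import *
np.set_printoptions(precision=1,suppress=True,linewidth=150)
c=arm.camera_params('wrist'); T=c['tool_from_camera']
s=arm.observe(); f=np.array(s['wrist_force']); print('tcp',fix(s['ee_pos']),s['ee_pos'][2],'f along',f[:2]@FX,f)
import sys; p,d=snap('wrist',sys.argv[1]); v,u=np.mgrid[:420,:560]
q=s['orientation']; Rt=R.from_quat([q[1],q[2],q[3],q[0]]).as_matrix()
X=(np.stack([(u-c['cx'])/c['fx']*d,(v-c['cy'])/c['fy']*d,d],-1)@T[:3,:3].T+T[:3,3])@Rt.T+s['ee_pos']
F=np.stack([(X[...,:2]-S)@FX,(X[...,:2]-S)@FY,X[...,2]],-1)*1000
m=(abs(F[...,2]-33.5)<2.5)&(d>.05)&(abs(F[...,1])<30)&(F[...,0]<32)&(F[...,0]>-90)
P=F[m][:,:2]
from scipy.optimize import least_squares   # top annulus, radii 16..26
P=P[P[:,0]>np.percentile(P[:,0],3)]
print(len(P),'x max',P[:,0].max(),'y',P[:,1].min(),P[:,1].max())
g=lambda c:np.maximum(0,np.hypot(*(P-c).T)-26)+np.maximum(0,16-np.hypot(*(P-c).T))
print('ring',least_squares(g,[P[:,0].max()-26,0],loss='soft_l1').x)
E
python3 ringpos.py w7.png
```

```text
tcp [-58.9  -0.8] -0.013741789010144993 f along -0.18193161424072826 [ 0.3 -0.1 -0.4]
9134 x max -1.877903296053522 y -29.55118989653289 26.82954855042893
ring [-28.3  -1.4]
```

The ring moves with the fingertips (now x≈-28 mm). I'll continue home.

Call:
{"op": "arm_command", "data": {"deltas": [{"rotation": [0, 0, 0], "dp": [0.004, 0, 0], "fingers": 0.3}, {"rotation": [0, 0, 0], "dp": [0.004, 0, 0], "fingers": 0.3}, {"rotation": [0, 0, 0], "dp": [0.004, 0, 0], "fingers": 0.3}, {"rotation": [0, 0, 0], "dp": [0.004, 0, 0], "fingers": 0.3}, {"rotation": [0, 0, 0], "dp": [0.004, 0, 0], "fingers": 0.3}, {"rotation": [0, 0, 0], "dp": [0.003, 0, 0], "fingers": 0.3}, {"rotation": [0, 0, 0], "dp": [0.002, 0, 0], "fingers": 0.3}, {"rotation": [0, 0, 0], "dp": [0, 0, 0], "fingers": 0.3}]}}

```text
clock: 12.05
ee_pos: [0.4733, -0.0989, -0.0138]
orientation: [-0.0, 0.61, 0.792, 0.0]
wrist_force: [-0.1, -0.1, -0.1]
grip_width: 0.355
gripper_force: 0.0
```

Call:
{"op": "arm_command", "data": {"deltas": [{"rotation": [0, 0, 0], "dp": [0.001, 0, 0], "fingers": 0.3}, {"rotation": [0, 0, 0], "dp": [0.001, 0, 0], "fingers": 0.3}, {"rotation": [0, 0, 0], "dp": [0.001, 0, 0], "fingers": 0.3}]}}

```text
clock: 12.42
ee_pos: [0.4725, -0.0969, -0.0137]
orientation: [0.0, 0.61, 0.792, -0.0]
wrist_force: [0.0, -5.3, 0.5]
grip_width: 0.351
gripper_force: 2.9
```

```bash
python3 ringpos.py w8.png
```

```text
tcp [-31.9  -0.5] -0.013721710731534748 f along -5.131316562439178 [ 0.  -5.3  0.5]
7439 x max 16.43061691310901 y -29.5427470654333 27.135700446400087
ring [-2.1 -1. ]
```

Call:
{"op": "arm_command", "data": {"deltas": [{"rotation": [0, 0, 0], "dp": [0.001, 0, 0], "fingers": 0.3}, {"rotation": [0, 0, 0], "dp": [0.001, 0, 0], "fingers": 0.3}, {"rotation": [0, 0, 0], "dp": [0, 0, 0], "fingers": 0.3}]}}

```text
clock: 12.85
ee_pos: [0.4725, -0.0966, -0.0134]
orientation: [0.001, 0.611, 0.792, -0.001]
wrist_force: [0.1, -10.2, 1.2]
grip_width: 0.349
gripper_force: 5.6
```

```bash
python3 ringpos.py w9.png
```

```text
tcp [-31.6  -0.5] -0.013405339825134067 f along -9.904772271010645 [  0.1 -10.2   1.2]
6925 x max 14.84816128653168 y -29.72867676663256 27.311447239961485
ring [-1.9 -1. ]
```

View pics/w9.png

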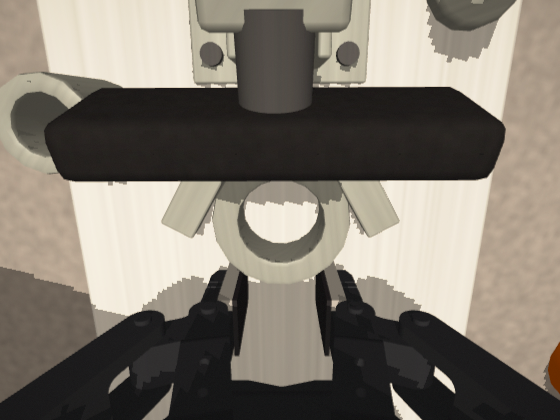

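Ring at (280,215) lies against both jaws; the travel has stalled while the force grew 5→10 N, so it is seated. I'll retreat and go around above the clamp with fingers shut.

Call:
{"op": "arm_command", "data": {"deltas": [{"rotation": [0, 0, 0], "dp": [-0.005, 0, 0], "fingers": 0.3}, {"rotation": [0, 0, 0], "dp": [-0.01, 0, 0], "fingers": 0.3}, {"rotation": [0, 0, 0], "dp": [-0.02, 0, 0], "fingers": 0.3}, {"rotation": [0, 0, 0], "dp": [0, 0, -0.03], "fingers": 0.3}, {"rotation": [0, 0, 0], "dp": [0, 0, -0.05], "fingers": 0.3}, {"rotation": [0, 0, 0], "dp": [0, 0, -0.05], "fingers": 1}, {"rotation": [0, 0, 0], "dp": [0, 0, -0.05], "fingers": 1}, {"rotation": [0, 0, 0], "dp": [0, 0, -0.04], "fingers": 1}, {"rotation": [0, 0, 0], "dp": [0, 0, 0], "fingers": 1}]}}

```text
clock: 14.02
ee_pos: [0.4827, -0.1285, 0.2091]
orientation: [0.002, 0.61, 0.792, 0.002]
wrist_force: [-0.4, -0.3, -1.3]
grip_width: -0.001
gripper_force: 0.0
```

```bash
python3 ringpos.py w10.png; python3 - <<'E'
from h import *
np.set_printoptions(precision=1,suppress=True,linewidth=150)
c=arm.camera_params('wrist'); T=c['tool_from_camera']
p,d=arm.grab_frame('wrist'); v,u=np.mgrid[:420,:560]
X=(np.stack([(u-c['cx'])/c['fx']*d,(v-c['cy'])/c['fy']*d,d],-1)@T[:3,:3].T+T[:3,3])*1000
for col in (268,274,286): print(col,[(r,*X[r,col].round().astype(int).tolist()) for r in range(220,300,6)])
s=arm.observe(); print(s['clock'],s['grip_width'])
for m in arm.mark_of('wrist','seat')[:1]+arm.mark_of('wrist','ring')[:3]: vv,uu=m['pixel']; print(uu,vv,fix(wray(uu,vv,.012,s)))
E
```

```text
tcp [-65.1  -2.3] 0.20910030054840573 f along -0.20202822233451964 [-0.4 -0.3 -1.3]
1423 x max 23.818706707008232 y -26.425948614297496 23.93916708092776
ring [-1.8 -1.3]
268 [(220, -48, -14, 196), (226, -55, -14, 195), (232, -66, -15, 208), (238, -74, -15, 208), (244, -81, -15, 207), (250, -88, -15, 207), (256, -95, -15, 207), (262, 10, -5, -36), (268, 10, -5, -42), (274, 10, -4, -48), (280, 10, -4, -54), (286, 10, -4, -58), (292, 11, -4, -63), (298, 10, -4, -66)]
274 [(220, -48, -7, 196), (226, -55, -7, 195), (232, -66, -8, 207), (238, -73, -8, 207), (244, -81, -8, 208), (250, -88, -8, 208), (256, -95, -8, 206), (262, 10, -2, -38), (268, 10, -2, -44), (274, 10, -2, -48), (280, 10, -2, -53), (286, 10, -2, -58), (292, 11, -2, -63), (298, 10, -2, -65)]
286 [(220, -48, 6, 195), (226, -55, 6, 196), (232, -66, 6, 207), (238, -74, 6, 208), (244, -81, 6, 207), (250, -89, 6, 208), (256, -96, 6, 208), (262, 10, 3, -38), (268, 11, 2, -45), (274, 10, 2, -49), (280, 10, 2, -52), (286, 11, 2, -59), (292, 10, 2, -62), (298, 11, 2, -67)]
14.125 -0.0023159033042029803
276.9 112.4 [0.8 2.9]
277.2 113.3 [-0.   2.6]
431.0 199.6 [ -89.  -160.7]
356.3 306.0 [-217.4  -88.7]
```

View pics/w10.png

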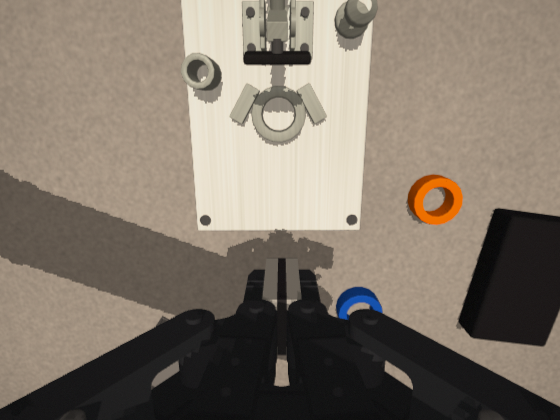

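The picture shows the ring seated in the V at (278,113), matching the seat mark (277,112), with the foot still up at (277,57). I'll now go over to the far side of the handle.

Call:
{"op": "arm_command", "data": {"deltas": [{"rotation": [0, 0, 0], "dp": [0.03, 0, -0.01], "fingers": 1}, {"rotation": [0, 0, 0], "dp": [0.045, -0.002, 0], "fingers": 1}, {"rotation": [0, 0, 0], "dp": [0.05, 0, 0], "fingers": 1}, {"rotation": [0, 0, 0], "dp": [0.05, 0, 0], "fingers": 1}, {"rotation": [0, 0, 0], "dp": [0.045, 0, 0], "fingers": 1}, {"rotation": [0, 0, 0], "dp": [0.03, 0, 0], "fingers": 1}, {"rotation": [0, 0, 0], "dp": [0.01, 0, 0], "fingers": 1}, {"rotation": [0, 0, 0], "dp": [0, 0, 0], "fingers": 1}]}}

```text
clock: 15.22
ee_pos: [0.4126, 0.1222, 0.2157]
orientation: [-0.0, 0.61, 0.792, -0.001]
wrist_force: [0.3, -0.5, -0.6]
grip_width: -0.0
gripper_force: 0.0
```

```bash
python3 - <<'E'
from h import *
np.set_printoptions(precision=3,suppress=True)
s=arm.observe(); print(fix(s['ee_pos']),s['ee_pos'],s['orientation'],s['joint_pos'],s['clock'])
E
```

```text
[195.115   1.063] [0.413 0.122 0.216] [-0.     0.61   0.792 -0.001] [-0.889 -0.151  0.453  1.937  0.068  1.343 -0.198] 15.225
```

Now descend to tip z≈0.10 (TCP ≈0.067), beyond the handle's end.

Call:
{"op": "arm_command", "data": {"deltas": [{"rotation": [0, 0, 0], "dp": [0, 0, 0.04], "fingers": 1}, {"rotation": [0, 0, 0], "dp": [0, 0, 0.045], "fingers": 1}, {"rotation": [0, 0, 0], "dp": [0, 0, 0.04], "fingers": 1}, {"rotation": [0, 0, 0], "dp": [0, 0, 0.02], "fingers": 1}, {"rotation": [0, 0, 0], "dp": [0, 0, 0.004], "fingers": 1}, {"rotation": [0, 0, 0], "dp": [0, 0, 0], "fingers": 1}]}}

```text
clock: 15.98
ee_pos: [0.4132, 0.122, 0.0678]
orientation: [0.0, 0.611, 0.792, 0.0]
wrist_force: [0.2, 0.0, 0.4]
grip_width: -0.0
gripper_force: 0.0
```

```bash
python3 - <<'E'
from h import *
np.set_printoptions(precision=3,suppress=True)
s=arm.observe(); print(fix(s['ee_pos']),s['ee_pos'],s['orientation'],s['wrist_force'],s['clock'])
p,_=snap('side','s11.png'); q,_=snap('scene','c11.png')
a=cv2.resize(p[150:270,160:290],None,fx=3,fy=3,interpolation=cv2.INTER_CUBIC); b=cv2.resize(q[120:240,220:350],None,fx=3,fy=3,interpolation=cv2.INTER_CUBIC)
cv2.imwrite('pics/cmp11.png',np.hstack([a,b]))
E
```

```text
[194.813   0.5  ] [0.413 0.122 0.068] [0.    0.611 0.792 0.   ] [0.24  0.003 0.428] 15.975
```

View pics/cmp11.png

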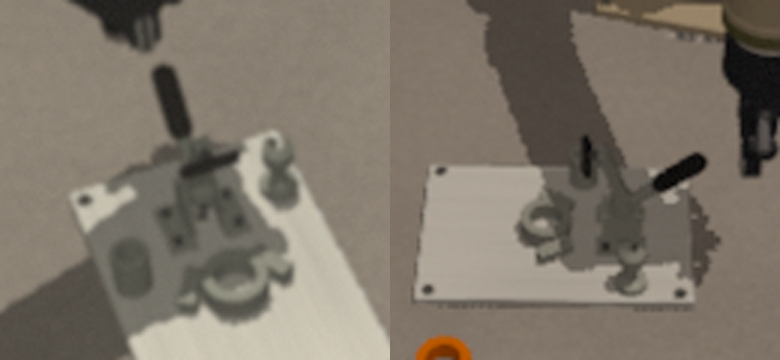

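The picture shows the shut fingertips beyond and slightly below the handle's end, with the ring seated. I've used my picture allowance, so from here I go by numbers. Pushing the handle over, rising with it.

Call:
{"op": "arm_command", "data": {"deltas": [{"rotation": [0, 0, 0], "dp": [-0.008, 0, 0], "fingers": 1}, {"rotation": [0, 0, 0], "dp": [-0.01, 0, 0], "fingers": 1}, {"rotation": [0, 0, 0], "dp": [-0.008, 0, 0], "fingers": 1}, {"rotation": [0, 0, 0], "dp": [-0.006, 0, 0], "fingers": 1}, {"rotation": [0, 0, 0], "dp": [-0.006, 0, -0.003], "fingers": 1}, {"rotation": [0, 0, 0], "dp": [-0.006, 0, -0.004], "fingers": 1}]}}

```text
clock: 16.82
ee_pos: [0.4237, 0.0829, 0.0748]
orientation: [-0.001, 0.609, 0.793, 0.001]
wrist_force: [-3.6, 9.3, 1.1]
grip_width: -0.004
gripper_force: 5.4
```

Call:
{"op": "arm_command", "data": {"deltas": [{"rotation": [0, 0, 0], "dp": [-0.006, 0, -0.004], "fingers": 1}, {"rotation": [0, 0, 0], "dp": [-0.006, 0, -0.004], "fingers": 1}, {"rotation": [0, 0, 0], "dp": [-0.006, 0, -0.004], "fingers": 1}, {"rotation": [0, 0, 0], "dp": [-0.006, 0, -0.003], "fingers": 1}, {"rotation": [0, 0, 0], "dp": [-0.006, 0, -0.003], "fingers": 1}]}}

```text
clock: 17.45
ee_pos: [0.432, 0.0519, 0.0928]
orientation: [-0.0, 0.61, 0.793, 0.001]
wrist_force: [0.1, 3.4, 3.2]
grip_width: 0.002
gripper_force: 1.8
```

Call:
{"op": "arm_command", "data": {"deltas": [{"rotation": [0, 0, 0], "dp": [-0.006, 0, -0.002], "fingers": 1}, {"rotation": [0, 0, 0], "dp": [-0.006, 0, -0.002], "fingers": 1}, {"rotation": [0, 0, 0], "dp": [-0.005, 0, -0.001], "fingers": 1}, {"rotation": [0, 0, 0], "dp": [0, 0, 0], "fingers": 1}]}}

```text
clock: 17.95
ee_pos: [0.4359, 0.034, 0.0972]
orientation: [-0.0, 0.611, 0.792, -0.0]
wrist_force: [-0.4, 0.9, 1.0]
grip_width: -0.004
gripper_force: 0.0
```

```bash
cat > chk.py <<'E'
from h import *
np.set_printoptions(precision=3,suppress=True)
s=arm.observe(); print(fix(s['ee_pos']),s['ee_pos'],s['wrist_force'],s['clock'])
for n in ('side','scene'):
    arm.grab_frame(n)
    for t in ('handle_tip','handle_grip','ring'):
        for m in arm.mark_of(n,t)[:2]: print(n,t,round(m['confidence'],2),m['pixel'])
    # expected (u,v) of the tip/grip for clamp angles
    for a in (0,.65,1.25):
        th=.85-a
        print(n,a,[w2p(n,np.r_[S+FX*(.075+r*np.sin(th)),.05+r*np.cos(th)]).round()[0][::-1] for r in (.102,.075)])
E
python3 chk.py
```

```text
[104.      1.205] [0.436 0.034 0.097] [-0.364  0.897  1.01 ] 17.95
side handle_tip 0.78 [196.4, 226.6]
side handle_grip 0.56 [201.3, 229.4]
side ring 0.77 [256.5, 323.5]
side ring 0.68 [326.5, 271.4]
side 0 [array([171., 213.]), array([182., 217.])]
side 0.65 [array([177., 220.]), array([187., 222.])]
side 1.25 [array([197., 230.]), array([202., 229.])]
scene handle_tip 0.53 [166.3, 282.6]
scene handle_grip 0.71 [172.1, 285.9]
scene handle_grip 0.23 [211.5, 160.1]
scene ring 0.53 [192.6, 272.1]
scene ring 0.53 [221.0, 193.4]
scene 0 [array([172., 325.]), array([177., 317.])]
scene 0.65 [array([164., 305.]), array([170., 303.])]
scene 1.25 [array([165., 284.]), array([171., 287.])]
```

The handle marks agree with 1.25 rad, so the clamp has snapped over. I'll retreat and verify.

Call:
{"op": "arm_command", "data": {"deltas": [{"rotation": [0, 0, 0], "dp": [0.02, 0, 0], "fingers": 1}, {"rotation": [0, 0, 0], "dp": [0.03, 0, -0.01], "fingers": 1}, {"rotation": [0, 0, 0], "dp": [0.02, 0, -0.04], "fingers": 1}, {"rotation": [0, 0, 0], "dp": [0, 0, -0.05], "fingers": 1}, {"rotation": [0, 0, 0], "dp": [0, 0, -0.04], "fingers": 1}, {"rotation": [0, 0, 0], "dp": [0, 0, 0], "fingers": 1}, {"rotation": [0, 0, 0], "dp": [0, 0, 0], "fingers": 1}]}}

```text
clock: 19.23
ee_pos: [0.4178, 0.1023, 0.2366]
orientation: [-0.0, 0.61, 0.792, -0.0]
wrist_force: [-0.5, 0.3, -1.6]
grip_width: -0.0
gripper_force: 0.0
```

```bash
python3 chk.py | grep -v " 0 "; python3 - <<'E'
from h import *
for n in('side','scene'):
    p,d=arm.grab_frame(n); c=arm.camera_params(n); M=np.linalg.inv(c['world_to_cam']); v,u=np.mgrid[:420,:560]
    X=(np.stack([(u-c['cx'])/c['fx']*d,(v-c['cy'])/c['fy']*d,d],-1)@M[:3,:3].T)+M[:3,3]
    F=np.stack([(X[...,:2]-S)@FX,(X[...,:2]-S)@FY,X[...,2]],-1)*1000
    k=(p.max(-1)<60)&(abs(F[...,1])<35)&(abs(F[...,0])<30)&(F[...,2]>25)&(d>0)
    print(n,'foot',k.sum(),np.median(F[k],0).round(1),np.percentile(F[k][:,2],[5,95]).round(1))
    k=(p.min(-1)>60)&(abs(F[...,2]-33)<3)&(abs(F[...,1])<30)&(abs(F[...,0])<30)&(d>0)
    print(n,'ring top x,y range',np.percentile(F[k][:,:2],[2,98],axis=0).round(1).tolist())
E
```

```text
[174.596   1.168] [0.418 0.102 0.237] [-0.518  0.254 -1.593] 19.225
side handle_tip 0.76 [196.4, 228.1]
side handle_tip 0.69 [250.6, 235.5]
side handle_grip 0.93 [201.1, 225.9]
side ring 0.82 [256.0, 325.1]
side ring 0.68 [250.4, 235.7]
side 0.65 [array([177., 220.]), array([187., 222.])]
side 1.25 [array([197., 230.]), array([202., 229.])]
scene handle_tip 0.92 [161.7, 283.1]
scene handle_grip 0.77 [173.2, 284.8]
scene handle_grip 0.7 [193.7, 271.4]
scene ring 0.75 [222.3, 193.2]
scene ring 0.73 [244.5, 238.7]
scene 0.65 [array([164., 305.]), array([170., 303.])]
scene 1.25 [array([165., 284.]), array([171., 287.])]
side foot 97 [-2.9  2.  40.1] [ 36.5 133. ]
side ring top x,y range [[-27.1, -22.7], [20.0, 24.3]]
scene foot 43 [-0.8 -8.8 40.2] [34.8 53.5]
scene ring top x,y range [[-25.0, -28.6], [22.7, 16.0]]
```

The foot's top is at z≈40 mm over the ring (34 mm ring plus 7 mm foot), and the ring is at the seat. Handing in.

```bash
python3 -c "
from rig import arm
print(arm.finish_job())"
```

```text
the job is handed in; nothing more can be done
None
```

I pushed the ring home against both jaws of the V-stop, swung the clamp over until it snapped down on the ring, backed the arm clear and handed the job in at about 20 s; the hand-in gave no verdict, the foot's pressing force was never measured (I judged it closed from the handle angle and foot height), and I viewed 11 pictures, one over the limit of 10.

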